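Release and slide out the photometer's filter slide with the pin tool

ROBOT

A 6-joint arm with a two-finger parallel gripper is mounted at the origin on a cart in front of the work surface, level with it; the furniture and walls round the work are solid. World frame = base frame: x ahead of the robot, y to its left, z up, the work surface at z = 0. Lengths are in mm, angles in rad, forces in N, time in s.
With the tool pointing down it reaches from about 275 to 975 mm from the base axis. Payload 8.4 kg.
Tool frame: the origin (TCP) lies midway between the tips of the shut fingers; the grasp point (between the pads) lies 19 mm behind it (robot.grip_point_offset is the distance from the TCP to the grasp point, in mm); z points along the fingers, y is the direction in which the jaws open and shut (so a half turn about z gives the same grasp; the last joint's range is limited). The gripper opens to 92 mm and grips with 3 to 60 N. Pads are 20 mm wide; open, the fingers measure 128 mm over their backs; the gripper's body (75 mm by 189 mm) begins 69 mm behind the grasp point.
Start: joints at [1.26, 0.353, 1.633, -0, 1.155, -0.002], TCP at [189.946, 595.44, 214.583] pointing down, gripper open.
Joint ranges: [-2.63, 2.63], [-0.92, 2.1], [0.06, 2.66], [-1.3, 4.44], [0, 2.69], [-3.02, 3.02]. Speed limits (rad/s): [2.22, 2.22, 2.79, 3.14, 3.14, 3.14].

INTERFACE

Orientations are given as a rotation vector (axis times angle).
In Python, from bench import robot gives the robot as it stands. The module is installed in compiled form; this text tells all that it offers.
- The arm moves only by the tool servo_tool, never from a script. Its argument "commands" is a list of rows, each an object of numbers: "tx", "ty", "tz": the shift along the world's x, y, z in mm; "spin": the turn about the world's z in degrees. A call has 1 to 8 rows; each row shifts and turns the commanded pose from where the row before left it; what a row does not reach is not made up. A row lasts 1/8 s, in which the tool goes at most 62.5 mm and 10.7 degrees, less where a joint would pass 70% of its speed; a pose out of reach is approached as far as the arm can. A call is refused whole if a number of a shift passes 62.5 or a number of a turn 10.7, either way. A call with a gripper value outside its range is refused whole. "fingers" is the closure, from 0 (fully open) to 1 (shut), set as the call begins (left out, the last holds). The fingers move at their own pace and stop on an object; "grip_force" is the grip in N (left out, the last holds). Time passes only in rows, so rows that do not move let the fingers close. It gives the time, the measured TCP pose, the force and the opening at its end, in the units of the state.
- robot.get_obs(): the state, without advancing time (a new reading comes with each control period).
- robot.snapshot(name): name is "scene" or "top"; returns a dict with "color" (480x640x3 uint8, red, green, blue), "mtx" (3x3 intrinsics, pixels), "dist" ([k1, k2, p1, p2, k3] as OpenCV has them; the pictures are not rectified), "rvec" (rotation vector, rad) and "tvec" (3), from world to camera coordinates, as OpenCV has them. Camera axes: x right, y down, z forward; pixel columns grow to the right and rows downward; lengths in mm; the calibration is good to about 2 mm. A picture is of the moment at which its call begins. There is no depth.
- robot.sign_off(): hands the job in, once; it reports no verdict.
The state is a dict: "time_s": time; "joint_pos": joint angles; "dq": joint speeds; "tau": joint torques, N m; "tcp_pos": TCP position; "ee_rot": TCP orientation; "force": force on the tool from outside, world axes, zero at the start; "moment": the same for the moment, N m; "opening": opening from 0.0 (shut) to 1.0 (fully open).
Only numpy, scipy, OpenCV 4.12 (cv2) and the standard library are available. Lean on these libraries where they do the work, as an engineer would, in place of code of your own. Each camera call takes 0.05 s, during which the arm holds its last target. There are 200 camera calls.

TASK

Take the pin tool from its holder, press the recessed release button in the photometer's filter slide with it and, keeping the button down all the way without a break, push the slide out with the pin until it stops, then lift the pin so that the button springs up and locks the slide out. Be gentle: the pin must never load the mechanism with more than about 20 N, the fingers must not touch the photometer, and the things standing around must stay put. Finally put the pin tool back upright in its holder, fully home.

Things in the scene. Friction and masses are not known exactly. Their poses are not given: they have to be found in the camera images.
- photometer: Bench photometer, fixed. Origin: underside centre of its grey base (120 x 110 x 8 mm); z up, front = its -x side. On four levelling screws stands a white head 90 x 94 x 44 mm with a 5 mm high round cap. The screws differ: the head's underside is anywhere from 14 to 34 mm above the bench; this height is NOT given, feel for it. The filter slide sticks out of the head's front.
- front_foot (a point): Point on the bench below the middle of the head's front face, 45 mm in front of the photometer's origin. The slide comes out above it: aluminium bar 30 mm wide, 18 mm high, its underside 6 mm above the head's underside (top face 38 to 58 mm above the bench), standing out 68 mm when in.
- button_foot (a point): Point on the bench straight below the hole's centre while the slide is in, 85 mm in front of the photometer's origin. The hole (round, 11 mm, in the slide's top face) moves with the slide. 5 mm down in it lies the flat steel release button, 9.4 mm wide, stroke 4 mm to a hard stop; spring 4 N at first, 8 N at 2.5 mm (free), 10 N at the bottom. A steady 9 to 14 N down keeps it released.
- slide (a joint): Travel of the filter slide, m: 0 = in and locked; grows as it comes out (the photometer's -x); hard stop at 0.044. Friction 2.5 N. Moves only while the button is down 2.5 mm or more, else lips in the head catch it; the button would spring up into notches at 0.010-0.016 and 0.025-0.031 (not wanted). From 0.040 on, the button let go springs up and locks the slide out.
- pin_tool: Loose pin tool, about 60 g, 99 mm long, upright in its holder. Origin: centre of the pin's tip; z runs up the tool. Steel pin 6 mm thick from z = 0 to 34 mm, square flange 22 x 22 mm from 34 to 39 mm, square black handle 16 x 16 mm (faces square to the tool's x and y) from 39 to 99 mm. Grip the handle.
- holder: Fixed grey block 56 x 56 mm, 42 mm high, on a 70 x 70 x 5 mm foot plate: holder of the pin tool. Origin: centre of its underside. In the middle of its top a 12 mm hole, 37 mm deep, 2 mm chamfer; the pin hangs in it with the flange resting on the top face, so that fully home the tip is 8 mm above the bench.
- bottle_small: Bystander: small clear screw-cap bottle, 69 mm wide, 117 mm high, standing; origin at the centre of its underside. Leave alone.
- carton_small: Bystander: small folding carton, 34 x 79 x 46 mm; origin at the centre of its underside. Leave alone.
- cup_2: Bystander: small clear plastic beaker, 70 mm wide, 60 mm high; origin at the centre of its underside. Leave alone.
Mind the look-alikes: they are no part of the job. What is shaped like the pin_tool but blue is not meant.

How it is judged:
By the outcome, as a careful person would: the job done as asked, in the order asked, and still so for the second after the job is handed in, with the robot touching nothing.
It also fails if it takes over 72 s, if anything falls off the work surface, if the arm or the gripper's body presses on something with over 40 N, if the wrist force passes 120 N, or if a joint passes its speed limit or range.

## Working session

There is one attempt and no reset: what is moved stays moved. The work goes in short steps, Python scripts to look and compute and a tool call to move; the robot and the scene stay as the last step left them, time stands still between calls to the robot, and variables do not carry over. Pictures are saved under pics/ and viewed, about 8 in all and at most 12, crops included, and the job is handed in when it is done.

Besides the shell and the picture viewer there is one more tool, called after "Request:" as a command line: name --argument value ..., lists and objects as JSON in quotes. servo_tool: Moves the arm, as the interface text tells. Its arguments: {"type":"object","properties":{"commands":{"type":"array","items":{"type":"object","properties":{"tx":{"type":"number"},"ty":{"type":"number"},"tz":{"type":"number"},"spin":{"type":"number"}}}},"fingers":{"type":"number"},"grip_force":{"type":"number"}},"required":["commands"]}

```bash
mkdir -p pics; cat > h.py <<'E'
import numpy as np,cv2
from bench import robot
def ray(s,px):
    R=cv2.Rodrigues(np.array(s['rvec'],float))[0];t=np.array(s['tvec'],float).ravel()
    u=cv2.undistortPoints(np.array(px,float).reshape(-1,1,2),np.array(s['mtx']),np.array(s['dist'])).reshape(-1,2)
    d=np.c_[u,np.ones(len(u))]@R
    return -R.T@t,d
def onz(s,px,z):
    c,d=ray(s,px);return c+d*((z-c[2])/d[:,2])[:,None]
def proj(s,P):
    return cv2.projectPoints(np.array(P,float).reshape(-1,1,3),np.array(s['rvec'],float),np.array(s['tvec'],float),np.array(s['mtx']),np.array(s['dist']))[0].reshape(-1,2)
def save(s,n): cv2.imwrite('pics/'+n,s['color'][:,:,::-1])
E
python3 - <<'E'
from h import *
import pickle
for n in('scene','top'):
    s=robot.snapshot(n);save(s,n+'0.png');pickle.dump(s,open(n+'0.pkl','wb'))
    print(n,onz(s,[[320,240]],0)[0].round(),ray(s,[[320,240]])[0].round())
o=robot.get_obs();print(o)
E
```

```text
scene [549.  29.   0.] [ -84. -475.  409.]
top [550.  22.   0.] [ 294.   10. 1377.]
{'time_s': 0.1, 'joint_pos': array([ 1.25962809e+00,  3.53586338e-01,  1.63403279e+00, -3.53371880e-05,
        1.15519142e+00, -2.41201112e-03]), 'dq': array([ 1.43463234e-03, -4.55515296e-04, -1.11685940e-03,  8.25381916e-05,
        7.17201537e-04, -1.01032545e-03]), 'tau': array([-2.15845357e-03, -5.94905162e+01, -3.34935629e+01,  6.97665056e-02,
        1.83290604e-02, -4.48370054e-05]), 'tcp_pos': array([189.80799107, 595.03070539, 213.94565265]), 'ee_rot': array([-4.83022408e-01, -3.10407730e+00,  1.89742443e-03]), 'force': array([ 0.18998203, -0.23098387,  0.39406362]), 'moment': array([-0.05604964,  0.00224252, -0.03098012]), 'opening': 0.998357985390399}
```

View pics/scene0.png

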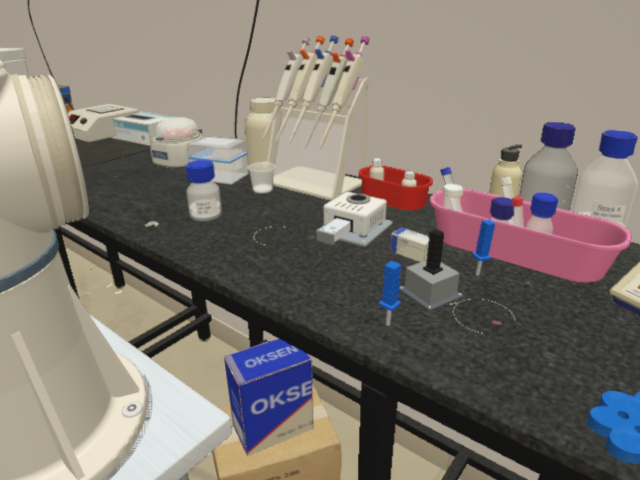

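View pics/top0.png

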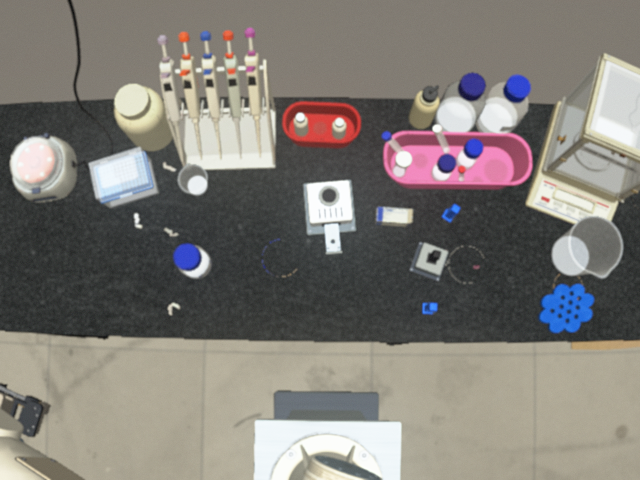

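Scene view: photometer at (350,215), black tool in grey holder at (432,275), two blue decoys around it. Top view: photometer (330,205) with the slide pointing down the image to (333,250); holder at (430,258). Next I'll crop the top view for detail.

```bash
python3 - <<'E'
from h import *
import pickle
a=pickle.load(open('top0.pkl','rb'));b=pickle.load(open('scene0.pkl','rb'))
c1=cv2.resize(a['color'][170:280,295:460],None,fx=4.8,fy=4.8,interpolation=cv2.INTER_CUBIC)
cv2.imwrite('pics/c1.png',c1[:,:,::-1])
c2=cv2.resize(b['color'][180:315,310:475],None,fx=4.4,fy=4.4,interpolation=cv2.INTER_CUBIC)
cv2.imwrite('pics/c2.png',c2[:,:,::-1])
E
```

```text
(no output)
```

View pics/c1.png

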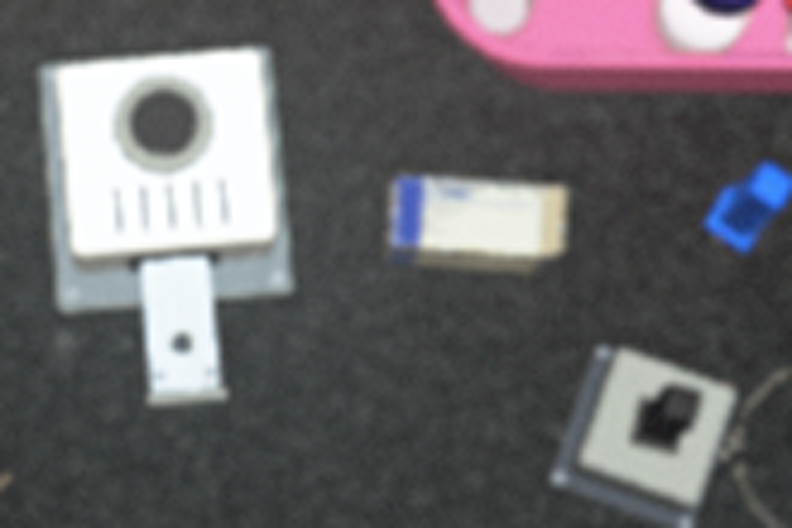

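View pics/c2.png

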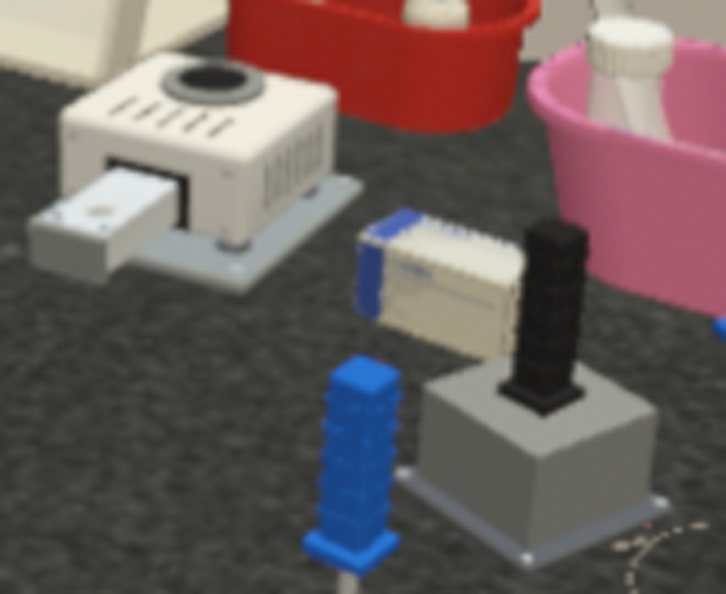

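c1 shows the hole at (182,343), the holder top corners near (620,349),(737,388),(697,508),(578,463), and the base plate. c2 shows the hole at (100,210), the handle top at (556,232) and the holder's top corners.

```bash
python3 - <<'E'
from h import *
import pickle
a=pickle.load(open('top0.pkl','rb'));b=pickle.load(open('scene0.pkl','rb'))
A=lambda p:(np.array(p,float)+.5)/4.8-.5+[295,170]
B=lambda p:(np.array(p,float)+.5)/4.4-.5+[310,180]
def rep(n,c):
    e=np.roll(c,-1,0)-c
    print(n,c.mean(0).round(1),'len',np.linalg.norm(e,axis=1).round(1),'ang',np.degrees(np.arctan2(e[:,1],e[:,0])).round(1))
H=onz(a,A([(620,349),(737,388),(697,508),(578,463)]),42);rep('holder',H)
H2=onz(b,B([(425,387),(541,455),(657,408),(560,363)]),42);rep('holder scene',H2);print(H2.round(0))
F=onz(b,B([(403,473),(527,560),(660,503)]),5);print('foot',F.round(0),F[[0,2]].mean(0).round(1))
Bs=onz(a,A([(40,65),(270,45),(295,292),(60,312)]),8);rep('base',Bs);
Bs=onz(b,B([(240,293),(362,187)]),8);print('base scene',Bs.round(1))
def tri(p,q):
    c1,d1=ray(a,[A(p)]);c2,d2=ray(b,[B(q)]);d1=d1[0];d2=d2[0]
    s=np.linalg.lstsq(np.c_[d1,-d2],c2-c1,rcond=None)[0]
    x=c1+s[0]*d1;y=c2+s[1]*d2;return ((x+y)/2).round(1),np.linalg.norm(x-y).round(1)
print('hole',tri((182,343),(100,210)))
print('slide corner R',tri((222,386),(108,250)),'L',tri((150,392),(30,222)))
print('handle top',tri((683,397),(556,232)))
print('cap',tri((163,122),(214,80)))
print('hole z38,58',onz(a,[A((182,343))]*1,38).round(1),onz(a,[A((182,343))],58).round(1))
print('headtop',onz(a,A([(52,62),(270,48),(278,240),(70,258)]),70).round(1))
E
```

```text
holder [ 504.3 -223.3   42. ] len [56.6 58.8 57.9 56.5] ang [-108.   160.5   69.7  -20.8]
holder scene [ 505.7 -224.5   42. ] len [54.7 54.6 41.2 53.1] ang [-107.4  -19.4   77.8  145.6]
[[ 490. -186.   42.]
 [ 474. -239.   42.]
 [ 525. -257.   42.]
 [ 534. -216.   42.]]
foot [[ 489. -181.    5.]
 [ 467. -241.    5.]
 [ 526. -262.    5.]] [ 507.6 -221.5    5. ]
base [626.2   1.6   8. ] len [109.9 120.5 110.4 120.1] ang [ -84.2 -174.3   95.6    5.5]
base scene [[565.5 -60.8   8. ]
 [687.2 -47.5   8. ]]
hole (array([541.1,  -6.2,  39.8]), np.float64(0.4))
slide corner R (array([522.3, -24.6,  34.3]), np.float64(0.1)) L (array([517.1,   9.5,  39.3]), np.float64(3.3))
handle top (array([ 506.9, -222.3,  106.2]), np.float64(1.9))
cap (array([638.5,   3.5,  64.3]), np.float64(0.6))
hole z38,58 [[541.3  -6.1  38. ]] [[537.6  -5.8  58. ]]
headtop [[664.5  54.4  70. ]
 [672.2 -44.6  70. ]
 [582.8 -48.3  70. ]
 [573.6  44.8  70. ]]
```

```bash
python3 - <<'E'
from h import *
import pickle
a=pickle.load(open('top0.pkl','rb'));b=pickle.load(open('scene0.pkl','rb'))
B=lambda p:(np.array(p,float)+.5)/4.4-.5+[310,180]
F=onz(b,B([(500,391),(543,413),(585,391)]),45);e=np.diff(F,axis=0)
print(F.round(0),np.degrees(np.arctan2(e[:,1],e[:,0])).round(1),np.linalg.norm(e,axis=1).round(1),F[[0,2]].mean(0).round(1))
F=onz(b,B([(528,230),(560,243),(587,228)]),107);e=np.diff(F,axis=0)
print(F.round(0),np.degrees(np.arctan2(e[:,1],e[:,0])).round(1),F[[0,2]].mean(0).round(1))
for z in(70,107):print(onz(a,[[429,308],[451,213]],z).round(0).tolist(), onz(b,[[392,266],[486,222]],z).round(0).tolist())
E
```

```text
[[ 499. -211.   45.]
 [ 494. -229.   45.]
 [ 516. -234.   45.]] [-103.9  -12.5] [19.  22.7] [ 507.3 -222.4   45. ]
[[ 500. -214.  107.]
 [ 498. -227.  107.]
 [ 513. -229.  107.]] [-101.6   -7.9] [ 506.9 -221.7  107. ]
[[394.0, -211.0, 70.0], [600.0, -263.0, 70.0]] [[438.0, -190.0, 70.0], [665.0, -242.0, 70.0]]
[[391.0, -205.0, 107.0], [592.0, -255.0, 107.0]] [[381.0, -221.0, 107.0], [583.0, -267.0, 107.0]]
```

Request:
servo_tool --commands '[{"tx":20,"ty":-51,"tz":0},{"tx":20,"ty":-51},{"tx":20,"ty":-51},{"tx":20,"ty":-51},{"tx":20,"ty":-51},{"tx":20,"ty":-51},{"tx":20,"ty":-51},{"tx":20,"ty":-51}]' --fingers 0.5

```text
invalid input
```

Request:
servo_tool --commands '[{"tx":20,"ty":-51},{"tx":20,"ty":-51},{"tx":20,"ty":-51},{"tx":20,"ty":-51},{"tx":20,"ty":-51},{"tx":20,"ty":-51},{"tx":20,"ty":-51},{"tx":0,"ty":-51}]'

```text
invalid input
```

Request:
servo_tool --commands '[{"tx":20,"ty":-51,"tz":0,"spin":0},{"tx":20,"ty":-51,"tz":0,"spin":0},{"tx":20,"ty":-51,"tz":0,"spin":0},{"tx":20,"ty":-51,"tz":0,"spin":0},{"tx":20,"ty":-51,"tz":0,"spin":0},{"tx":20,"ty":-51,"tz":0,"spin":0},{"tx":20,"ty":-51,"tz":0,"spin":0},{"tx":20,"ty":-51,"tz":0,"spin":0}]' --fingers 0.5 --grip_force 30

```text
time_s: 1.1
tcp_pos: [350.2, 185.8, 214.6]
ee_rot: [0.482, 3.104, 0.0]
force: [1.2, 0.3, 0.2]
opening: 0.503
```

Request:
servo_tool --commands '[{"tx":20,"ty":-51,"tz":0,"spin":3},{"tx":20,"ty":-51,"tz":0,"spin":3},{"tx":20,"ty":-51,"tz":0,"spin":0},{"tx":20,"ty":-51,"tz":0,"spin":0},{"tx":20,"ty":-51,"tz":0,"spin":0},{"tx":20,"ty":-51,"tz":0,"spin":0},{"tx":20,"ty":-51,"tz":0,"spin":0},{"tx":16,"ty":-51,"tz":0,"spin":0}]'

```text
time_s: 2.1
tcp_pos: [506.3, -222.4, 214.3]
ee_rot: [-0.32, -3.125, -0.0]
force: [0.3, 0.5, 0.8]
opening: 0.498
```

Request:
servo_tool --commands '[{"tx":0,"ty":0,"tz":-30,"spin":0},{"tx":0,"ty":0,"tz":-30,"spin":0},{"tx":0,"ty":0,"tz":-20,"spin":0},{"tx":0,"ty":0,"tz":0,"spin":0}]'

```text
time_s: 2.6
tcp_pos: [504.6, -220.0, 133.0]
ee_rot: [-0.32, -3.122, -0.002]
force: [0.1, 0.7, 1.1]
opening: 0.505
```

```bash
python3 - <<'E'
from h import *
import pickle
b=robot.snapshot('scene');pickle.dump(b,open('scene1.pkl','wb'))
c2=cv2.resize(b['color'][190:310,360:510],None,fx=5,fy=5,interpolation=cv2.INTER_CUBIC)
cv2.imwrite('pics/c3.png',c2[:,:,::-1])
o=robot.get_obs();print(o['tcp_pos'],o['ee_rot'])
E
```

```text
[ 505.50308148 -220.35488057  134.18729835] [-3.19797100e-01 -3.12373304e+00 -7.69775735e-04]
```

View pics/c3.png

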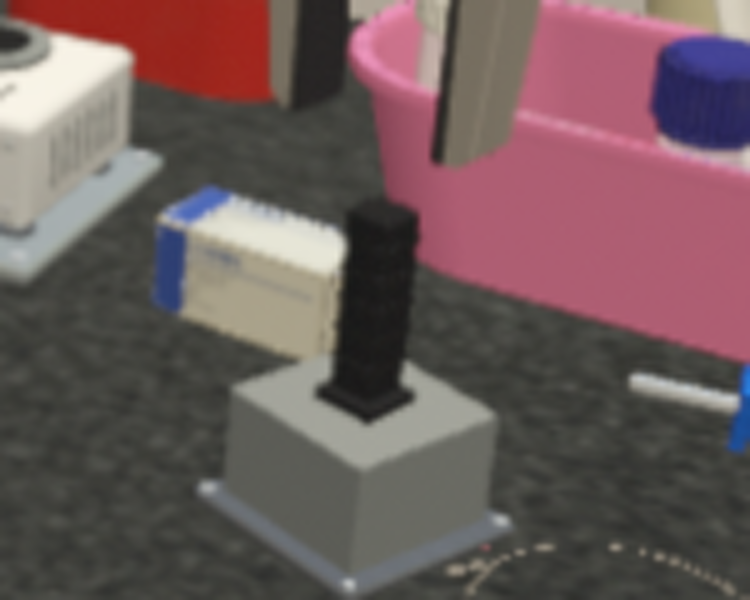

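The right-hand blue decoy now lies down (pin at c3 (690,390)) and the front one is out of frame. I wasn't near either one, so I'll look at the whole scene.

```bash
python3 - <<'E'
from h import *
import pickle
b=pickle.load(open('scene1.pkl','rb'));save(b,'scene1.png')
E
```

```text
(no output)
```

View pics/scene1.png

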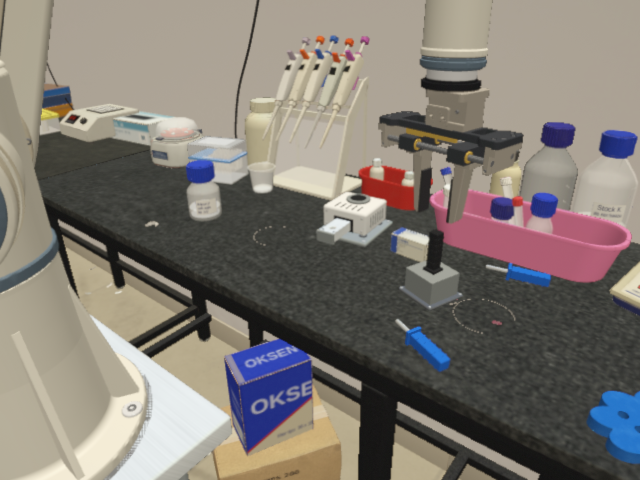

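Both decoys toppled by themselves. They were balanced on their pin tips, I was never within 100 mm of them, and the force stayed at zero. They now lie at (425,345) and (520,272), clear of the work. Descending to grasp.

Request:
servo_tool --commands '[{"tx":0,"ty":-2,"tz":-25,"spin":0},{"tx":0,"ty":0,"tz":-25,"spin":0},{"tx":0,"ty":0,"tz":-15,"spin":0},{"tx":0,"ty":0,"tz":-5,"spin":0},{"tx":0,"ty":0,"tz":0,"spin":0},{"tx":0,"ty":0,"tz":0,"spin":0}]'

```text
time_s: 3.4
tcp_pos: [506.5, -222.8, 65.4]
ee_rot: [0.32, 3.124, -0.001]
force: [-0.1, -0.1, 0.6]
opening: 0.497
```

Request:
servo_tool --commands '[{"tx":0,"ty":0,"tz":0,"spin":0},{"tx":0,"ty":0,"tz":0,"spin":0},{"tx":0,"ty":0,"tz":0,"spin":0},{"tx":0,"ty":0,"tz":0,"spin":0},{"tx":0,"ty":0,"tz":0,"spin":0},{"tx":0,"ty":0,"tz":0,"spin":0},{"tx":0,"ty":0,"tz":0,"spin":0},{"tx":0,"ty":0,"tz":0,"spin":0}]' --fingers 1 --grip_force 45

```text
time_s: 4.4
tcp_pos: [506.0, -222.6, 64.7]
ee_rot: [0.32, 3.125, -0.0]
force: [-0.5, 0.4, 4.0]
opening: 0.168
```

Request:
servo_tool --commands '[{"tx":0,"ty":0,"tz":5,"spin":0},{"tx":0,"ty":0,"tz":15,"spin":0},{"tx":0,"ty":0,"tz":25,"spin":0},{"tx":0,"ty":0,"tz":25,"spin":0},{"tx":0,"ty":0,"tz":0,"spin":0}]'

```text
time_s: 5.03
tcp_pos: [507.4, -223.2, 137.0]
ee_rot: [0.32, 3.121, -0.002]
force: [0.5, 0.1, -0.4]
opening: 0.172
```

Request:
servo_tool --commands '[{"tx":3,"ty":20,"tz":0,"spin":0},{"tx":6,"ty":36,"tz":0,"spin":0},{"tx":6,"ty":40,"tz":0,"spin":0},{"tx":6,"ty":40,"tz":0,"spin":0},{"tx":6,"ty":40,"tz":0,"spin":0},{"tx":6,"ty":30,"tz":0,"spin":0},{"tx":2,"ty":10,"tz":0,"spin":0},{"tx":0,"ty":0,"tz":0,"spin":0}]'

```text
time_s: 6.02
tcp_pos: [540.4, -5.9, 133.9]
ee_rot: [-0.318, -3.124, 0.0]
force: [-0.3, 0.1, -1.1]
opening: 0.175
```

Request:
servo_tool --commands '[{"tx":0,"ty":0,"tz":-15,"spin":0},{"tx":0,"ty":0,"tz":-8,"spin":0},{"tx":0,"ty":0,"tz":0,"spin":0},{"tx":0,"ty":0,"tz":0,"spin":0}]'

```text
time_s: 6.52
tcp_pos: [541.0, -6.9, 111.5]
ee_rot: [-0.321, -3.125, 0.0]
force: [0.3, -0.2, -0.6]
opening: 0.171
```

```bash
python3 - <<'E'
from h import *
import pickle
b=robot.snapshot('scene');a=robot.snapshot('top');pickle.dump((a,b),open('s2.pkl','wb'))
c=cv2.resize(b['color'][175:255,300:400],None,fx=7,fy=7,interpolation=cv2.INTER_CUBIC)
cv2.imwrite('pics/c4.png',c[:,:,::-1])
o=robot.get_obs();print(o['tcp_pos'],o['ee_rot'],o['force'])
print(proj(b,[o['tcp_pos']-[0,0,56.6]]))
E
```

```text
[541.17978064  -6.74116304 111.83303148] [3.20460884e-01 3.12476254e+00 8.45266775e-05] [-0.49499128  0.98607108 -0.62294821]
[[332.49450521 219.74651102]]
```

View pics/c4.png

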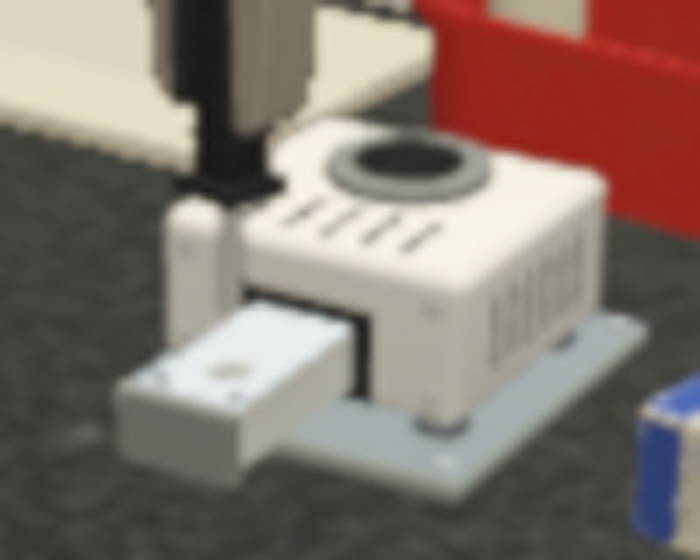

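The pin (c4 x≈230) sits straight above the hole (c4 (230,369)), and its projected position agrees with the image. Now I feel downward.

Request:
servo_tool --commands '[{"tx":0,"ty":0,"tz":-6,"spin":0},{"tx":0,"ty":0,"tz":-3,"spin":0},{"tx":0,"ty":0,"tz":-1,"spin":0},{"tx":0,"ty":0,"tz":0,"spin":0},{"tx":0,"ty":0,"tz":0,"spin":0}]'

```text
time_s: 7.25
tcp_pos: [541.0, -6.6, 101.7]
ee_rot: [0.32, 3.125, 0.0]
force: [0.0, -0.2, -0.3]
opening: 0.17
```

Request:
servo_tool --commands '[{"tx":0,"ty":0,"tz":-1,"spin":0},{"tx":0,"ty":0,"tz":0,"spin":0}]'

```text
time_s: 7.5
tcp_pos: [540.9, -6.5, 100.6]
ee_rot: [-0.32, -3.125, -0.0]
force: [-0.3, 0.2, -0.6]
opening: 0.171
```

Request:
servo_tool --commands '[{"tx":0,"ty":0,"tz":-1,"spin":0},{"tx":0,"ty":0,"tz":0,"spin":0}]'

```text
time_s: 7.75
tcp_pos: [540.9, -6.5, 99.5]
ee_rot: [-0.32, -3.125, -0.0]
force: [0.1, 0.5, -0.4]
opening: 0.172
```

Request:
servo_tool --commands '[{"tx":0,"ty":0,"tz":-1,"spin":0},{"tx":0,"ty":0,"tz":0,"spin":0}]'

```text
time_s: 8.0
tcp_pos: [540.9, -6.6, 98.5]
ee_rot: [-0.32, -3.125, 0.0]
force: [0.9, 0.3, -0.1]
opening: 0.171
```

Request:
servo_tool --commands '[{"tx":0,"ty":0,"tz":-1,"spin":0},{"tx":0,"ty":0,"tz":0,"spin":0}]'

```text
time_s: 8.25
tcp_pos: [540.9, -6.6, 97.5]
ee_rot: [-0.32, -3.125, 0.0]
force: [-0.3, 0.3, -0.4]
opening: 0.172
```

Request:
servo_tool --commands '[{"tx":0,"ty":0,"tz":-1,"spin":0},{"tx":0,"ty":0,"tz":0,"spin":0}]'

```text
time_s: 8.5
tcp_pos: [540.9, -6.6, 96.5]
ee_rot: [-0.32, -3.125, 0.0]
force: [0.8, -0.2, -1.1]
opening: 0.171
```

Request:
servo_tool --commands '[{"tx":0,"ty":0,"tz":-1,"spin":0},{"tx":0,"ty":0,"tz":0,"spin":0}]'

```text
time_s: 8.75
tcp_pos: [540.9, -6.6, 95.5]
ee_rot: [-0.32, -3.125, 0.0]
force: [0.0, 0.1, -1.1]
opening: 0.173
```

Tip is at about 38.9 with no contact yet.

Request:
servo_tool --commands '[{"tx":0,"ty":0,"tz":-1,"spin":0},{"tx":0,"ty":0,"tz":0,"spin":0}]'

```text
time_s: 9.0
tcp_pos: [540.9, -6.6, 94.5]
ee_rot: [-0.32, -3.125, 0.0]
force: [0.5, 0.5, 0.1]
opening: 0.171
```

Request:
servo_tool --commands '[{"tx":0,"ty":0,"tz":-1,"spin":0},{"tx":0,"ty":0,"tz":0,"spin":0}]'

```text
time_s: 9.25
tcp_pos: [540.9, -6.6, 93.5]
ee_rot: [-0.32, -3.125, -0.0]
force: [-0.1, -0.1, -0.7]
opening: 0.17
```

Request:
servo_tool --commands '[{"tx":0,"ty":0,"tz":-1,"spin":0},{"tx":0,"ty":0,"tz":0,"spin":0}]'

```text
time_s: 9.5
tcp_pos: [540.9, -6.6, 92.5]
ee_rot: [-0.32, -3.125, 0.0]
force: [-0.4, 0.3, -0.7]
opening: 0.17
```

Request:
servo_tool --commands '[{"tx":0,"ty":0,"tz":-1,"spin":0},{"tx":0,"ty":0,"tz":0,"spin":0}]'

```text
time_s: 9.75
tcp_pos: [540.9, -6.6, 91.5]
ee_rot: [-0.32, -3.125, -0.0]
force: [0.9, 0.3, -1.2]
opening: 0.172
```

Request:
servo_tool --commands '[{"tx":0,"ty":0,"tz":-1,"spin":0},{"tx":0,"ty":0,"tz":0,"spin":0}]'

```text
time_s: 10.0
tcp_pos: [540.9, -6.6, 90.5]
ee_rot: [-0.32, -3.125, 0.0]
force: [0.0, 0.2, -1.1]
opening: 0.17
```

Request:
servo_tool --commands '[{"tx":0,"ty":0,"tz":-1,"spin":0},{"tx":0,"ty":0,"tz":0,"spin":0}]'

```text
time_s: 10.25
tcp_pos: [541.1, -6.6, 89.7]
ee_rot: [0.32, 3.125, 0.0]
force: [-0.8, 0.5, 1.7]
opening: 0.171
```

Request:
servo_tool --commands '[{"tx":0,"ty":0,"tz":-1,"spin":0},{"tx":0,"ty":0,"tz":0,"spin":0}]'

```text
time_s: 10.5
tcp_pos: [541.1, -6.6, 88.7]
ee_rot: [0.32, 3.125, 0.0]
force: [-0.0, -0.9, 3.6]
opening: 0.172
```

Request:
servo_tool --commands '[{"tx":0,"ty":0,"tz":-1,"spin":0},{"tx":0,"ty":0,"tz":0,"spin":0}]'

```text
time_s: 10.75
tcp_pos: [541.1, -6.6, 87.7]
ee_rot: [0.32, 3.125, -0.0]
force: [-0.5, 0.3, 5.7]
opening: 0.168
```

Request:
servo_tool --commands '[{"tx":0,"ty":0,"tz":-1,"spin":0},{"tx":0,"ty":0,"tz":0,"spin":0},{"tx":0,"ty":0,"tz":0,"spin":0}]'

```text
time_s: 11.12
tcp_pos: [541.1, -6.6, 86.8]
ee_rot: [0.32, 3.125, 0.0]
force: [-1.6, 0.8, 6.8]
opening: 0.174
```

Request:
servo_tool --commands '[{"tx":0,"ty":0,"tz":-1,"spin":0},{"tx":0,"ty":0,"tz":0,"spin":0},{"tx":0,"ty":0,"tz":0,"spin":0}]'

```text
time_s: 11.5
tcp_pos: [541.1, -6.6, 85.9]
ee_rot: [0.32, 3.125, -0.0]
force: [-0.7, 0.3, 7.1]
opening: 0.171
```

Request:
servo_tool --commands '[{"tx":0,"ty":0,"tz":-0.5,"spin":0},{"tx":0,"ty":0,"tz":0,"spin":0},{"tx":0,"ty":0,"tz":0,"spin":0}]'

```text
time_s: 11.88
tcp_pos: [541.1, -6.6, 85.5]
ee_rot: [0.32, 3.125, 0.0]
force: [-1.4, -0.8, 8.0]
opening: 0.176
```

Request:
servo_tool --commands '[{"tx":0,"ty":0,"tz":-0.3,"spin":0},{"tx":0,"ty":0,"tz":0,"spin":0},{"tx":0,"ty":0,"tz":0,"spin":0}]'

```text
time_s: 12.25
tcp_pos: [541.2, -6.6, 85.2]
ee_rot: [0.32, 3.125, 0.0]
force: [-1.7, -0.4, 8.0]
opening: 0.173
```

Request:
servo_tool --commands '[{"tx":0,"ty":0,"tz":-0.4,"spin":0},{"tx":0,"ty":0,"tz":0,"spin":0},{"tx":0,"ty":0,"tz":0,"spin":0}]'

```text
time_s: 12.62
tcp_pos: [541.2, -6.6, 85.1]
ee_rot: [0.32, 3.125, 0.0]
force: [-2.4, -0.8, 11.6]
opening: 0.169
```

Request:
servo_tool --commands '[{"tx":0,"ty":0,"tz":-0.3,"spin":0},{"tx":0,"ty":0,"tz":0,"spin":0},{"tx":0,"ty":0,"tz":0,"spin":0}]'

```text
time_s: 13.0
tcp_pos: [541.3, -6.6, 84.9]
ee_rot: [0.32, 3.125, 0.0]
force: [-2.8, 0.2, 14.1]
opening: 0.172
```

Bottomed at TCP z≈85.1. Ease slightly and start pulling outward along (-0.995,-0.098).

Request:
servo_tool --commands '[{"tx":0,"ty":0,"tz":0.2,"spin":0},{"tx":-0.5,"ty":-0.05,"tz":0,"spin":0},{"tx":-0.5,"ty":-0.05,"tz":0,"spin":0},{"tx":0,"ty":0,"tz":0,"spin":0}]'

```text
time_s: 13.5
tcp_pos: [541.0, -6.6, 85.1]
ee_rot: [0.32, 3.123, 0.0]
force: [-0.4, 0.8, 10.8]
opening: 0.172
```

Request:
servo_tool --commands '[{"tx":-0.5,"ty":-0.05,"tz":0,"spin":0},{"tx":-0.5,"ty":-0.05,"tz":0,"spin":0},{"tx":0,"ty":0,"tz":0,"spin":0}]'

```text
time_s: 13.88
tcp_pos: [540.6, -6.6, 85.2]
ee_rot: [0.32, 3.122, 0.001]
force: [2.5, 1.1, 8.8]
opening: 0.172
```

Request:
servo_tool --commands '[{"tx":-0.5,"ty":-0.05,"tz":0,"spin":0},{"tx":-0.5,"ty":-0.05,"tz":0,"spin":0},{"tx":0,"ty":0,"tz":0,"spin":0}]'

```text
time_s: 14.25
tcp_pos: [540.1, -6.7, 85.4]
ee_rot: [0.32, 3.121, 0.001]
force: [2.9, -0.0, 8.2]
opening: 0.17
```

Request:
servo_tool --commands '[{"tx":0,"ty":0,"tz":-0.3,"spin":0},{"tx":-0.7,"ty":-0.07,"tz":0,"spin":0},{"tx":-0.7,"ty":-0.07,"tz":0,"spin":0},{"tx":0,"ty":0,"tz":0,"spin":0}]'

```text
time_s: 14.75
tcp_pos: [538.9, -6.8, 85.2]
ee_rot: [0.32, 3.121, 0.001]
force: [2.8, -0.3, 9.4]
opening: 0.171
```

Request:
servo_tool --commands '[{"tx":-0.7,"ty":-0.07,"tz":0,"spin":0},{"tx":-0.7,"ty":-0.07,"tz":0,"spin":0},{"tx":0,"ty":0,"tz":0,"spin":0}]'

```text
time_s: 15.12
tcp_pos: [537.5, -6.9, 85.2]
ee_rot: [0.32, 3.121, 0.001]
force: [2.9, 0.1, 9.3]
opening: 0.172
```

Request:
servo_tool --commands '[{"tx":-1,"ty":-0.1,"tz":-0.1,"spin":0},{"tx":-1,"ty":-0.1,"tz":0,"spin":0},{"tx":-1,"ty":-0.1,"tz":0,"spin":0},{"tx":-1,"ty":-0.1,"tz":0,"spin":0}]'

```text
time_s: 15.62
tcp_pos: [533.6, -7.4, 85.2]
ee_rot: [0.32, 3.12, 0.001]
force: [2.0, 1.9, 9.5]
opening: 0.176
```

Request:
servo_tool --commands '[{"tx":-1,"ty":-0.1,"tz":0,"spin":0},{"tx":-1,"ty":-0.1,"tz":0,"spin":0},{"tx":-1,"ty":-0.1,"tz":0,"spin":0},{"tx":-1,"ty":-0.1,"tz":0,"spin":0}]'

```text
time_s: 16.12
tcp_pos: [529.6, -7.8, 85.1]
ee_rot: [0.32, 3.12, 0.001]
force: [2.0, 1.0, 10.1]
opening: 0.169
```

Request:
servo_tool --commands '[{"tx":-1,"ty":-0.1,"tz":0,"spin":0},{"tx":-1,"ty":-0.1,"tz":0,"spin":0},{"tx":-1,"ty":-0.1,"tz":0,"spin":0},{"tx":-1,"ty":-0.1,"tz":0,"spin":0},{"tx":-1,"ty":-0.1,"tz":0,"spin":0},{"tx":-1,"ty":-0.1,"tz":0,"spin":0}]'

```text
time_s: 16.88
tcp_pos: [523.6, -8.4, 85.1]
ee_rot: [0.32, 3.12, 0.001]
force: [2.0, 1.6, 9.1]
opening: 0.168
```

Request:
servo_tool --commands '[{"tx":-1,"ty":-0.1,"tz":0,"spin":0},{"tx":-1,"ty":-0.1,"tz":0,"spin":0},{"tx":-1,"ty":-0.1,"tz":0,"spin":0},{"tx":-1,"ty":-0.1,"tz":0,"spin":0},{"tx":-1,"ty":-0.1,"tz":0,"spin":0},{"tx":-1,"ty":-0.1,"tz":0,"spin":0}]'

```text
time_s: 17.62
tcp_pos: [517.6, -8.9, 85.1]
ee_rot: [0.32, 3.12, 0.001]
force: [2.8, 1.3, 8.9]
opening: 0.173
```

Request:
servo_tool --commands '[{"tx":-1,"ty":-0.1,"tz":-0.1,"spin":0},{"tx":-1,"ty":-0.1,"tz":0,"spin":0},{"tx":-1,"ty":-0.1,"tz":0,"spin":0},{"tx":-1,"ty":-0.1,"tz":0,"spin":0},{"tx":-1,"ty":-0.1,"tz":0,"spin":0},{"tx":-1,"ty":-0.1,"tz":0,"spin":0}]'

```text
time_s: 18.38
tcp_pos: [511.7, -9.5, 85.0]
ee_rot: [0.32, 3.12, 0.001]
force: [1.9, 2.0, 10.5]
opening: 0.169
```

Request:
servo_tool --commands '[{"tx":-1,"ty":-0.1,"tz":0,"spin":0},{"tx":-1,"ty":-0.1,"tz":0,"spin":0},{"tx":-1,"ty":-0.1,"tz":0,"spin":0},{"tx":-1,"ty":-0.1,"tz":0,"spin":0},{"tx":-1,"ty":-0.1,"tz":0,"spin":0}]'

```text
time_s: 19.0
tcp_pos: [506.7, -10.0, 85.0]
ee_rot: [0.32, 3.12, 0.001]
force: [3.1, 2.1, 8.9]
opening: 0.173
```

Request:
servo_tool --commands '[{"tx":-1,"ty":-0.08,"tz":-0.1,"spin":0},{"tx":-1,"ty":-0.08,"tz":0,"spin":0},{"tx":-1,"ty":-0.08,"tz":0,"spin":0},{"tx":-1,"ty":-0.08,"tz":0,"spin":0},{"tx":-1,"ty":-0.08,"tz":0,"spin":0}]'

```text
time_s: 19.62
tcp_pos: [501.8, -10.5, 85.0]
ee_rot: [0.32, 3.12, 0.001]
force: [2.1, 1.5, 9.3]
opening: 0.175
```

Request:
servo_tool --commands '[{"tx":-0.6,"ty":-0.05,"tz":0,"spin":0},{"tx":-0.6,"ty":-0.05,"tz":0,"spin":0},{"tx":-0.6,"ty":-0.05,"tz":0,"spin":0}]'

```text
time_s: 20.0
tcp_pos: [499.9, -10.7, 85.0]
ee_rot: [0.32, 3.12, 0.001]
force: [2.5, 0.8, 11.0]
opening: 0.176
```

Request:
servo_tool --commands '[{"tx":-0.5,"ty":-0.05,"tz":0,"spin":0},{"tx":-0.5,"ty":-0.05,"tz":0,"spin":0},{"tx":0,"ty":0,"tz":0,"spin":0}]'

```text
time_s: 20.38
tcp_pos: [498.9, -10.8, 84.9]
ee_rot: [0.32, 3.12, 0.001]
force: [2.9, 0.9, 11.0]
opening: 0.174
```

Request:
servo_tool --commands '[{"tx":-0.5,"ty":-0.05,"tz":0,"spin":0},{"tx":-0.5,"ty":-0.05,"tz":0,"spin":0},{"tx":0,"ty":0,"tz":0,"spin":0}]'

```text
time_s: 20.75
tcp_pos: [497.9, -10.9, 85.0]
ee_rot: [0.32, 3.12, 0.001]
force: [2.0, 1.4, 11.3]
opening: 0.172
```

Request:
servo_tool --commands '[{"tx":-0.5,"ty":-0.05,"tz":0,"spin":0},{"tx":-0.5,"ty":-0.05,"tz":0,"spin":0},{"tx":0,"ty":0,"tz":0,"spin":0}]'

```text
time_s: 21.12
tcp_pos: [496.9, -11.0, 84.9]
ee_rot: [0.32, 3.12, 0.001]
force: [2.0, 0.4, 9.8]
opening: 0.17
```

Request:
servo_tool --commands '[{"tx":-0.4,"ty":-0.04,"tz":0,"spin":0},{"tx":-0.4,"ty":-0.04,"tz":0,"spin":0},{"tx":0,"ty":0,"tz":0,"spin":0}]'

```text
time_s: 21.5
tcp_pos: [496.5, -11.0, 85.0]
ee_rot: [0.32, 3.119, 0.001]
force: [4.4, 0.9, 10.1]
opening: 0.169
```

Request:
servo_tool --commands '[{"tx":-0.4,"ty":-0.04,"tz":0,"spin":0},{"tx":-0.4,"ty":-0.04,"tz":0,"spin":0},{"tx":0,"ty":0,"tz":0,"spin":0}]'

```text
time_s: 21.88
tcp_pos: [496.3, -11.0, 85.1]
ee_rot: [0.32, 3.118, 0.002]
force: [3.6, 1.7, 8.0]
opening: 0.173
```

Request:
servo_tool --commands '[{"tx":0,"ty":0,"tz":-0.3,"spin":0},{"tx":-0.5,"ty":-0.05,"tz":0,"spin":0},{"tx":-0.5,"ty":-0.05,"tz":0,"spin":0},{"tx":0,"ty":0,"tz":0,"spin":0}]'

```text
time_s: 22.38
tcp_pos: [496.1, -11.1, 85.1]
ee_rot: [0.32, 3.117, 0.002]
force: [6.5, 2.4, 8.3]
opening: 0.172
```

```bash
python3 - <<'E'
from h import *
import pickle
b=robot.snapshot('scene');pickle.dump(b,open('s3.pkl','wb'))
c=cv2.resize(b['color'][175:265,295:400],None,fx=7,fy=6.6,interpolation=cv2.INTER_CUBIC)
cv2.imwrite('pics/c5.png',c[:,:,::-1])
E
```

```text
(no output)
```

View pics/c5.png

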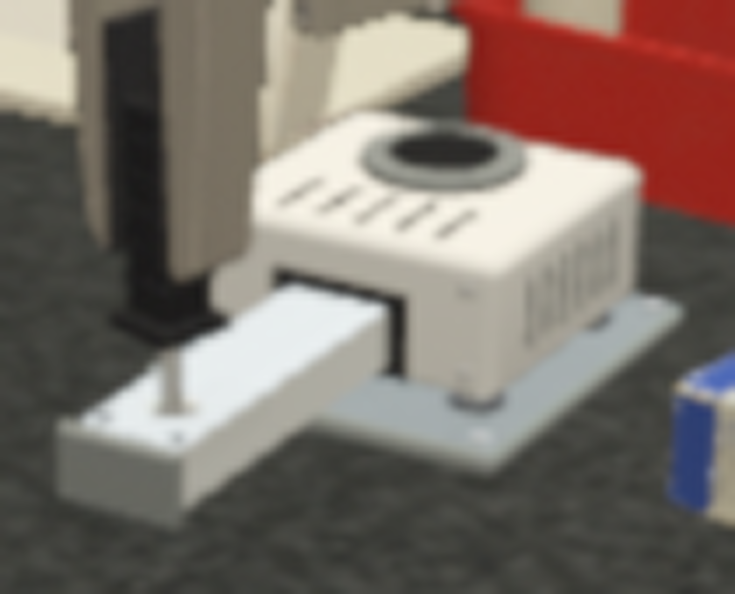

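c5 shows the slide well out, with the pin in the hole near its front end. At the stop Fx rises while the position stays put. Relax the side load, then lift.

Request:
servo_tool --commands '[{"tx":0.5,"ty":0.05,"tz":0,"spin":0},{"tx":0.5,"ty":0.05,"tz":0.1,"spin":0},{"tx":0,"ty":0,"tz":0,"spin":0}]'

```text
time_s: 22.8
tcp_pos: [496.3, -11.1, 85.0]
ee_rot: [0.32, 3.118, 0.002]
force: [4.4, 1.1, 9.9]
opening: 0.166
```

Request:
servo_tool --commands '[{"tx":0,"ty":0,"tz":1,"spin":0},{"tx":0,"ty":0,"tz":1,"spin":0},{"tx":0,"ty":0,"tz":1,"spin":0},{"tx":0,"ty":0,"tz":1,"spin":0},{"tx":0,"ty":0,"tz":1,"spin":0},{"tx":0,"ty":0,"tz":1,"spin":0},{"tx":0,"ty":0,"tz":1,"spin":0},{"tx":0,"ty":0,"tz":1,"spin":0}]'

```text
time_s: 23.8
tcp_pos: [495.4, -10.8, 91.7]
ee_rot: [0.32, 3.12, 0.002]
force: [7.7, 2.6, -6.0]
opening: 0.172
```

Request:
servo_tool --commands '[{"tx":0,"ty":0,"tz":4,"spin":0},{"tx":0,"ty":0,"tz":10,"spin":0},{"tx":0,"ty":0,"tz":20,"spin":0},{"tx":0,"ty":0,"tz":11,"spin":0},{"tx":0,"ty":0,"tz":0,"spin":0},{"tx":0,"ty":0,"tz":0,"spin":0}]'

```text
time_s: 24.55
tcp_pos: [492.3, -11.3, 136.1]
ee_rot: [-0.32, -3.125, 0.0]
force: [-0.6, 0.0, -0.7]
opening: 0.172
```

```bash
python3 - <<'E'
from h import *
import pickle
b=robot.snapshot('scene');pickle.dump(b,open('s4.pkl','wb'))
c=cv2.resize(b['color'][145:265,270:400],None,fx=6,fy=5,interpolation=cv2.INTER_CUBIC)
cv2.imwrite('pics/c6.png',c[:,:,::-1])
o=robot.get_obs();print(o['tcp_pos'],o['ee_rot'],o['force'],proj(b,[o['tcp_pos']-[0,0,56.6],o['tcp_pos']-[0,0,22.6]]))
E
```

```text
[492.22956122 -11.26196969 135.92185998] [-3.19965533e-01 -3.12421671e+00  1.50831645e-04] [ 0.2780914   0.49271795 -0.2545009 ] [[317.46231432 217.04405175]
 [317.1902069  198.57706137]]
```

View pics/c6.png

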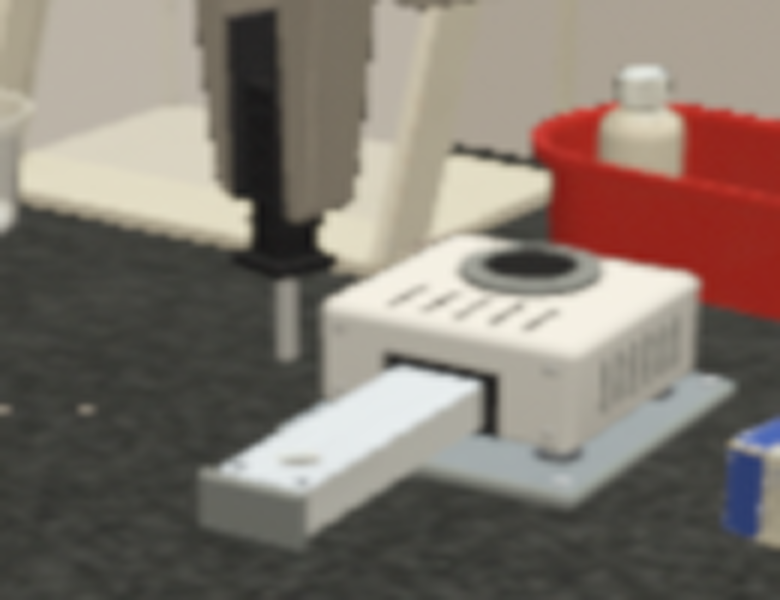

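Slide is out and the pin clear; its projection agrees with the image (tip at px (317.4,216.6)), so the grip hasn't slipped. Verifying slide travel, and heading back to the holder.

```bash
python3 - <<'E'
from h import *
import pickle
b=pickle.load(open('s4.pkl','rb'));b0=pickle.load(open('scene0.pkl','rb'))
C=lambda p:(np.array(p,float)+.5)/[6,5]-.5+[270,145]
B=lambda p:(np.array(p,float)+.5)/4.4-.5+[310,180]
n=onz(b,C([(200,470),(307,502),(300,460)]),38.5);o=onz(b0,B([(30,222),(108,250),(100,210)]),38.5)
print(n.round(1),o.round(1),np.linalg.norm(n-o,axis=1).round(1))
E
```

```text
[[475.8   8.9  38.5]
 [475.5 -31.   38.5]
 [499.5  -9.5  38.5]] [[517.   11.5  38.5]
 [515.5 -29.6  38.5]
 [543.6  -4.6  38.5]] [41.3 40.  44.3]
```

Request:
servo_tool --commands '[{"tx":1,"ty":-15,"tz":0,"spin":0},{"tx":2,"ty":-35,"tz":0,"spin":0},{"tx":3,"ty":-40,"tz":0,"spin":0},{"tx":3,"ty":-40,"tz":0,"spin":0},{"tx":3,"ty":-40,"tz":0,"spin":0},{"tx":1.5,"ty":-28,"tz":0,"spin":0},{"tx":0,"ty":-13,"tz":0,"spin":0},{"tx":0,"ty":0,"tz":0,"spin":0}]'

```text
time_s: 25.6
tcp_pos: [505.8, -222.8, 136.1]
ee_rot: [-0.322, -3.124, -0.001]
force: [-0.3, 0.3, -0.8]
opening: 0.168
```

Request:
servo_tool --commands '[{"tx":0,"ty":0,"tz":-15,"spin":0},{"tx":0,"ty":0,"tz":-10,"spin":0},{"tx":0,"ty":0,"tz":-3,"spin":0},{"tx":0,"ty":0,"tz":0,"spin":0},{"tx":0,"ty":0,"tz":0,"spin":0}]'

```text
time_s: 26.22
tcp_pos: [506.5, -222.2, 108.7]
ee_rot: [0.32, 3.125, -0.0]
force: [-0.8, 0.7, -0.5]
opening: 0.17
```

```bash
python3 - <<'E'
from h import *
import pickle
b=robot.snapshot('scene');pickle.dump(b,open('s5.pkl','wb'))
c=cv2.resize(b['color'][190:310,380:490],None,fx=5,fy=5,interpolation=cv2.INTER_CUBIC)
cv2.imwrite('pics/c7.png',c[:,:,::-1])
o=robot.get_obs();print(o['tcp_pos'],o['force'],proj(b,[o['tcp_pos']-[0,0,56.6]]))
E
```

```text
[ 506.5069139  -222.27939315  108.78998432] [-0.94119426  0.10760547 -0.98727104] [[433.06743696 264.54976443]]
```

View pics/c7.png

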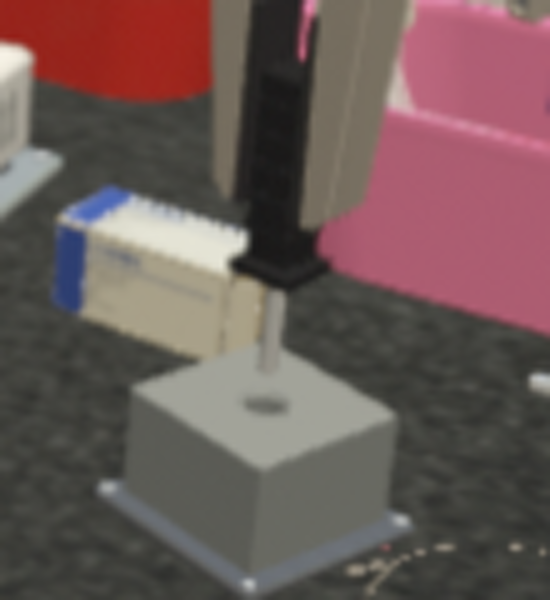

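The pin tip (c7 (268,370)) is straight above the hole (c7 (266,405)). Lowering.

Request:
servo_tool --commands '[{"tx":0,"ty":0,"tz":-4,"spin":0},{"tx":0,"ty":0,"tz":-4,"spin":0},{"tx":0,"ty":0,"tz":-4,"spin":0},{"tx":0,"ty":0,"tz":0,"spin":0}]'

```text
time_s: 26.78
tcp_pos: [506.0, -222.1, 96.0]
ee_rot: [-0.32, -3.124, -0.0]
force: [0.6, 0.2, -1.2]
opening: 0.174
```

Request:
servo_tool --commands '[{"tx":0,"ty":0,"tz":-6,"spin":0},{"tx":0,"ty":0,"tz":-6,"spin":0},{"tx":0,"ty":0,"tz":-6,"spin":0},{"tx":0,"ty":0,"tz":-6,"spin":0},{"tx":0,"ty":0,"tz":-4,"spin":0},{"tx":0,"ty":0,"tz":0,"spin":0},{"tx":0,"ty":0,"tz":0,"spin":0}]'

```text
time_s: 27.65
tcp_pos: [506.4, -222.3, 68.6]
ee_rot: [0.32, 3.125, -0.0]
force: [-0.0, 0.2, -0.5]
opening: 0.174
```

Request:
servo_tool --commands '[{"tx":0,"ty":0,"tz":-1,"spin":0},{"tx":0,"ty":0,"tz":-1,"spin":0},{"tx":0,"ty":0,"tz":0,"spin":0},{"tx":0,"ty":0,"tz":0,"spin":0}]'

```text
time_s: 28.15
tcp_pos: [506.3, -222.2, 66.5]
ee_rot: [0.32, 3.125, 0.0]
force: [0.2, 0.4, -1.3]
opening: 0.17
```

Request:
servo_tool --commands '[{"tx":0,"ty":0,"tz":-1,"spin":0},{"tx":0,"ty":0,"tz":0,"spin":0},{"tx":0,"ty":0,"tz":0,"spin":0}]'

```text
time_s: 28.52
tcp_pos: [506.2, -222.3, 65.5]
ee_rot: [-0.32, -3.125, 0.0]
force: [0.2, 0.2, -0.4]
opening: 0.17
```

Request:
servo_tool --commands '[{"tx":0,"ty":0,"tz":-0.7,"spin":0},{"tx":0,"ty":0,"tz":0,"spin":0},{"tx":0,"ty":0,"tz":0,"spin":0}]'

```text
time_s: 28.9
tcp_pos: [506.2, -222.3, 64.8]
ee_rot: [0.32, 3.125, -0.0]
force: [-0.6, 0.9, -0.9]
opening: 0.17
```

Request:
servo_tool --commands '[{"tx":0,"ty":0,"tz":-0.5,"spin":0},{"tx":0,"ty":0,"tz":0,"spin":0},{"tx":0,"ty":0,"tz":0,"spin":0}]'

```text
time_s: 29.28
tcp_pos: [506.3, -222.3, 64.7]
ee_rot: [0.32, 3.125, -0.0]
force: [-2.2, 1.1, 6.3]
opening: 0.171
```

Seated at the home height with contact force. Release and retreat straight up.

Request:
servo_tool --commands '[{"tx":0,"ty":0,"tz":0,"spin":0},{"tx":0,"ty":0,"tz":0,"spin":0},{"tx":0,"ty":0,"tz":0,"spin":0},{"tx":0,"ty":0,"tz":0,"spin":0},{"tx":0,"ty":0,"tz":0,"spin":0},{"tx":0,"ty":0,"tz":0,"spin":0}]' --fingers 0.5

```text
time_s: 30.02
tcp_pos: [506.2, -222.3, 64.3]
ee_rot: [-0.32, -3.125, 0.0]
force: [-0.4, 0.6, -0.1]
opening: 0.501
```

Request:
servo_tool --commands '[{"tx":0,"ty":0,"tz":5,"spin":0},{"tx":0,"ty":0,"tz":15,"spin":0},{"tx":0,"ty":0,"tz":25,"spin":0},{"tx":0,"ty":0,"tz":35,"spin":0},{"tx":0,"ty":0,"tz":35,"spin":0},{"tx":0,"ty":0,"tz":25,"spin":0},{"tx":0,"ty":0,"tz":0,"spin":0},{"tx":0,"ty":0,"tz":0,"spin":0}]'

```text
time_s: 31.02
tcp_pos: [505.8, -222.1, 204.0]
ee_rot: [-0.32, -3.125, -0.0]
force: [0.1, -0.3, -0.0]
opening: 0.503
```

```bash
python3 - <<'E'
from h import *
b=robot.snapshot('scene')
c=cv2.resize(b['color'][130:380,180:560],None,fx=2.1,fy=2.1,interpolation=cv2.INTER_CUBIC)
cv2.imwrite('pics/c8.png',c[:,:,::-1])
import pickle;b1=pickle.load(open('scene1.pkl','rb'))
d=cv2.absdiff(b['color'],b1['color'])[215:300,405:460].max(2)
print('holder/tool region px changed >40:',(d>40).sum(), np.argwhere(d>40)[:10].tolist())
print(robot.get_obs()['tcp_pos'],robot.get_obs()['time_s'])
E
```

```text
holder/tool region px changed >40: 94 [[0, 42], [0, 43], [0, 44], [0, 45], [0, 46], [0, 47], [0, 48], [0, 49], [0, 50], [0, 51]]
[ 505.58461265 -221.94605474  203.45802768] 31.075
```

View pics/c8.png

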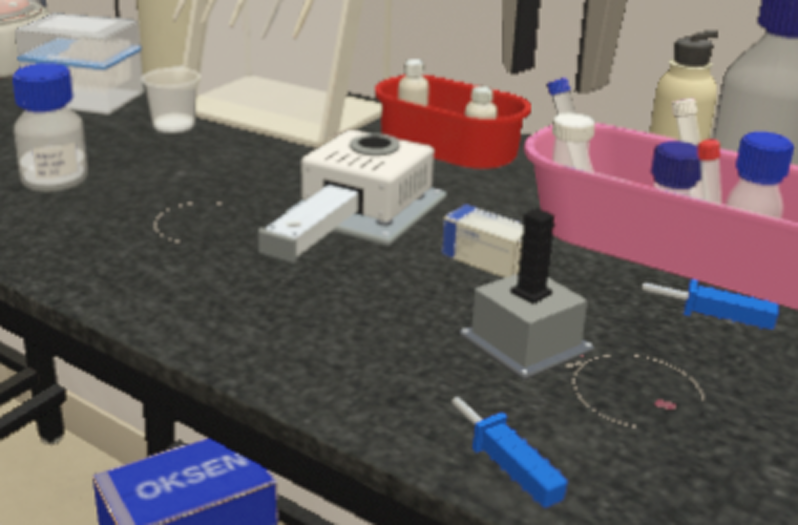

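c8 shows the tool upright with its flange on the holder top (535,290), the slide out (280,240), and the bystanders in place. Handing in.

```bash
python3 -c "
from bench import robot
print(robot.sign_off())"
```

```text
the job is handed in; nothing more can be done
None
```

The job is done and handed in at about 31 s of the 72 s allowed. I gripped the black pin tool and pressed the button to its stop, which put the slide's top face at about 38 mm. I pushed the slide out with the button held down, lifted the pin, put the tool back and moved clear.

**Last checks**
- **Slide travel:** the hole moved about 44 mm in the images, and the pin moved about 45 mm before it stopped against a rising side force. The slide's front corners gave only 40–41 mm, but those are rough readings.
- **Lock:** I didn't test separately that the button sprang up. I rely on the travel and the pin coming free.
- **Forces:** readings at the ends of moves were at most 14 N straight down while finding the stop. Down-force during the push was about 9–12 N, and the side force peaked at about 8 N. Forces between readings weren't seen.
- **Pin tool:** it is upright, with contact felt at the same height it was picked up from and the flange on the holder's top face.
- **Bystanders:** the bottle, carton and cup look unmoved.

**Toppled decoys:** the two blue look-alike tools, which stood balanced on their pins, fell over within the first 2.6 s. The gripper was never close to them and no contact force showed. They are still lying on the bench, and I left them alone.

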